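Slide the parcel under the stamping bridge and stamp it

ROBOT

A 7-joint arm with a two-finger parallel gripper is mounted at the origin on a cart in front of the work surface, level with it; the furniture and walls round the work are solid. World frame = base frame: x ahead of the robot, y to its left, z up, the work surface at z = 0. Lengths are in mm, angles in rad, forces in N, time in s.
With the tool pointing down it reaches from about 425 to 875 mm from the base axis. Payload 8.4 kg.
Tool frame: the origin (TCP) lies between the finger pads; the fingertips stand tip_extent ahead of it and the grasp point (between the pads) lies 2 mm behind it (tip_extent is the distance from the TCP to the fingertips, in mm); z points along the fingers, y is the direction in which the jaws open and shut (so a half turn about z gives the same grasp; the last joint's range is limited). The gripper opens to 85 mm and grips with 20 to 120 N. Pads are 22 mm wide; open, the fingers measure 114 mm over their backs; the gripper's body (76 mm by 85 mm) begins 54 mm behind the grasp point. The pads swing forward as they close: fully open they stand 13 mm farther back than shut.
Start: joints at [-1.339, 0.333, 0.04, 1.465, -0.013, 1.343, -0.059], TCP at [211.121, 614.73, 248.308] pointing down, gripper open.
Joint ranges: [-2.58, 2.58], [-0.38, 2.09], [-1.3, 1.39], [0.25, 2.4], [-1.5, 4.64], [0.08, 2.09], [-2.65, 2.65]. Speed limits (rad/s): [2.22, 2.22, 2.79, 2.79, 3.14, 3.14, 3.14].

INTERFACE

Orientations are given as a unit quaternion [x, y, z, w].
In Python, from rig import * gives the robot as it stands. The module is installed in compiled form; this text tells all that it offers.
- The arm moves only by the shell command python3 -m creep 'ROWS' [OPENING] [FORCE]. ROWS is JSON, a list of rows, each a list of 4 numbers: the shift along the world's x, y, z in cm, then the turn about the world's z in rad. A call has 1 to 8 rows; each row is the pose to reach, as a shift and turn from the pose measured when the call began; what a row does not reach only later rows make up. A row lasts 1/8 s, in which the tool goes at most 62.5 mm and 10.7 degrees, less where a joint would pass 70% of its speed; a pose out of reach is approached as far as the arm can. A call with a gripper value outside its range is refused whole. OPENING is the closure, from -1 (fully open) to 1 (shut), set as the call begins (- or left out, the last holds). The fingers move at their own pace and stop on an object; FORCE is the grip in N (left out, the last holds). Time passes only in rows, so rows that repeat a pose let the fingers close. It gives the time, the measured TCP pose, the force and the opening at its end, in the units of the state.
- get_state(): the state, without advancing time (a new reading comes with each control period).
- snapshot(name): name is "scene" or "top" or "wrist"; returns a dict with "color" (480x640x3 uint8, blue, green, red), "fx", "fy", "cx", "cy" (pixels), "R" (3x3) and "t" (3): a world point X has camera coordinates R X + t; the wrist camera has in their place "mount" (4x4, takes a point from camera to tool coordinates, whose origin is the TCP and whose axes are the flange's). Camera axes: x right, y down, z forward; pixel columns grow to the right and rows downward; lengths in mm; the calibration is good to about 2 mm. A picture is of the moment at which its call begins: read the wrist's pose just before it. There is no depth.
- job_done(): hands the job in, once; it reports no verdict.
Trained networks look in a picture, given as the dict that the camera call returned (one of the last four; its "shot" number tells which), for a name from the list of things; names that differ only in an ending like _2 or _b are one class to them, and where a whole thing is asked for, a point or a joint stands for the part that bears it (a point fixed in the world has none). Each returns a list of dicts, best first, with "p" (0 to 1); they miss things now and then, are a little off and sometimes report something else, mostly with a low value. They report only what shows in the picture. A call takes as long as a camera call. They do not tell look-alikes from the thing itself.
- look_for(label, picture): "centre" ([x, y, z] in mm, in world coordinates, good to about 4 mm: the middle of the surface that is visible of it).
- cut_out(label, picture): "region" (480x640 bool, what is visible of it).
The state is a dict: "clock": time; "q": joint angles; "dq": joint speeds; "joint_torque": joint torques, N m; "tcp_pos": TCP position; "orientation": TCP orientation; "force": force on the tool from outside, world axes, zero at the start; "ft_torque": the same for the moment, N m; "grip_width": finger opening in mm.
Only numpy, scipy, OpenCV 4.12 (cv2) and the standard library are available. Lean on these libraries where they do the work, as an engineer would, in place of code of your own. Each camera call takes 0.05 s, during which the arm holds its last target.

TASK

Without gripping or lifting anything, push the flat cardboard parcel that lies in front of the stamping bridge's flared mouth across the worktop, lengthwise, under the low bridge until its leading end meets the stop behind, keeping it flat. Then press the black knob on top of the bridge firmly down so that the stamp bears on the parcel, let the knob come up again and move clear. Push gently, do not press the knob before the parcel is home, and leave the other things where they are.

Things in the scene. Friction and masses are not known exactly. Their poses are not given: they have to be found in the camera images.
- parcel: flat brown cardboard carton with a tape band and a blank white label, rigid, square-cornered, 140 mm long (its x axis), 80 mm wide (its y axis), 11 mm thick, 0.25 to 0.5 kg. Origin at the centre of its underside, z up. Lies flat and loose on the worktop (z = 0), 0.20 to 0.24 m from the bridge on its +y side, up to 40 mm beside the lane's middle line, turned up to 0.3 rad from it.
- stamp_bridge: low metal bridge fixed on the worktop; origin on the worktop under its knob. The lane runs along its y axis, the parcel travels towards its -y. Posts 34 mm high at x = +-49 to +-70 mm, y = -28 to +28 mm: opening 98 mm wide; bolted feet out to x = +-95 mm. Beam y = -25 to +25 mm, z = 16 to 34 mm: headroom 16 mm, fingers do not fit under.
- lane_mouth (a point): middle of the open flared mouth of the lane, on the worktop, 57 mm from the bridge's origin on its +y side (robot's left). Low lips, 12 mm high, flare from the posts to here, where they stand 130 mm apart.
- lane_stop (a point): middle of the foot of the stop's face, 71 mm from the bridge's origin on its -y side; the stop is a cross bar 14 mm high, joined to the posts by rails 12 mm high. With the parcel against it, the parcel's centre is within about 1 mm of the bridge's origin and its trailing end stands 44 mm outside the beam on the mouth side.
- knob_top (a point): centre of the top face of the round black stamp knob, 36 mm across at its widest, top face 24 mm across, 68 mm above the worktop when up, standing on the middle of the bridge. It moves straight down against a spring.
- plunger (a joint): travel of the knob and the stamp under it, m: 0 up, grows as pressed, 0.009 end of travel. With the parcel beneath, the stamp meets it at about 0.0055, where the spring takes about 2.5 N; further force goes onto the parcel, where the stamp must bear with more than 1.5 N (5 N or more on the knob). Springs back when let go.
- weight: bystander to leave alone: small brass check weight with a knob, 22 mm wide, 32 mm tall; origin at the centre of its underside
- wood_stamp: bystander to leave alone: wooden hand stamp standing upright, 29x48x73 mm; origin at the centre of its underside
- padlock: bystander to leave alone: brass padlock lying flat, 60x42x14 mm; origin at the centre of its underside
- tags: bystander to leave alone: bundle of paper tags, 31x61x10 mm; origin at the centre of its underside
- ink_tin: bystander to leave alone: flat closed ink-pad tin, 74x110x17 mm; origin at the centre of its underside
- stapler: bystander to leave alone: stapler, 32x136x43 mm; origin at the centre of its underside
Mind the look-alikes: they are no part of the job. What is shaped like the parcel but pink is not meant.

How it is judged (in metres and radians):
On the way, in this order (a step that is already met when the one before it is completed fails the run):
1. the parcel lies under the bridge, against the stop (within 6 mm), square in the lane (y of parcel in the frame of stamp_bridge between -0.006 and 0.006 m and x of parcel in the frame of stamp_bridge between -0.011 and 0.011 m and angle between the x axis of parcel and the y axis of stamp_bridge, either way round below 0.15 rad), for 0.2 s.
2. the knob is pressed so that the stamp bears on the parcel with more than 1.5 N (contact force between plunger and parcel above 1.5 N and value of joint plunger above 0.003 m), for 0.1 s.
At the end, for the whole second after the job is handed in: The parcel rests flat under the bridge, within 6 mm of touching the stop and within 0.15 rad of the lane, it has been stamped, and the knob is up again (joint below 1.5 mm) (all of step 1 and value of joint plunger below 0.0015 m and height (world z) of parcel below 0.004 m and angle between parcel's own z axis and vertical below 0.05 rad and linear speed of parcel below 0.01 m/s).
It fails at once if the parcel is lifted (underside centre over 10 mm up) or tipped (more than 0.12 rad) (height (world z) of parcel above 0.01 m or angle between parcel's own z axis and vertical above 0.12 rad).
It fails at once if the parcel is pinched or shoved hard by the fingers (more than 35 N) (contact force between the fingers and parcel above 35 N).
It fails at once if the knob is pressed by the robot before the parcel is home (value of joint plunger above 0.002 m and contact force between the arm and plunger above 1 N and not (y of parcel in the frame of stamp_bridge between -0.012 and 0.012 m and x of parcel in the frame of stamp_bridge between -0.011 and 0.011 m and angle between the x axis of parcel and the y axis of stamp_bridge, either way round below 0.15 rad)).
It fails at once if a bystander is moved by more than 20 mm (distance of any of weight, wood_stamp, padlock, tags, ink_tin, stapler from where it was at the start of the episode above 0.02 m).
It also fails if it takes over 72 s, if anything falls off the work surface, if the arm or the gripper's body presses on something with over 40 N, if the wrist force passes 120 N, or if a joint passes its speed limit or range.

## Working session

There is one attempt and no reset: what is moved stays moved. The work goes in short steps, Python scripts to look and compute and a shell command to move; the robot and the scene stay as the last step left them, time stands still between calls to the robot, and variables do not carry over. Pictures are saved under pics/ and viewed, and the job is handed in when it is done.

```bash
mkdir -p pics; cat > h.py <<'E'
from rig import *
import numpy as np, cv2
def pix(s,X):
    c=np.array(s["R"])@np.array(X,float)+np.array(s["t"]).ravel(); return s["fx"]*c[0]/c[2]+s["cx"], s["fy"]*c[1]/c[2]+s["cy"]
def ray(s,u,v,z):
    R=np.array(s["R"]);t=np.array(s["t"]).ravel();o=-R.T@t;d=R.T@np.array([(u-s["cx"])/s["fx"],(v-s["cy"])/s["fy"],1]);return o+d*(z-o[2])/d[2]
E
python3 - <<'E'
from h import *
st=get_state();print({k:np.round(v,3) for k,v in st.items()})
for n in ("scene","top"):
    s=snapshot(n);cv2.imwrite(f"pics/{n}0.png",s["color"])
    print(n,-np.array(s["R"]).T@np.array(s["t"]).ravel())
    for l in ("parcel","stamp_bridge","knob_top","weight","wood_stamp","padlock","tags","ink_tin","stapler"):
        print(l,[(np.round(d["centre"]),round(d["p"],2)) for d in look_for(l,s)][:3])
E
```

```text
{'clock': np.float64(0.0), 'q': array([-1.339,  0.334,  0.04 ,  1.466, -0.013,  1.343, -0.058]), 'dq': array([ 0.   , -0.   , -0.001,  0.001,  0.001,  0.001,  0.001]), 'joint_torque': array([-1.0000e-03, -6.5857e+01,  1.3650e+00, -4.0556e+01,  1.7000e-02,
        1.2000e-02, -0.0000e+00]), 'tcp_pos': array([210.967, 614.349, 247.414]), 'orientation': array([ 0.165,  0.986, -0.001, -0.   ]), 'force': array([-0.385,  0.344,  0.314]), 'ft_torque': array([ 0.027, -0.019, -0.003]), 'grip_width': np.float64(85.505)}
scene [ 220.48274769 -683.92216323  769.3886022 ]
parcel [(array([440.,  74.,  10.]), 0.74), (array([614., 151.,   9.]), 0.61)]
stamp_bridge [(array([583., -67.,  27.]), 0.56)]
knob_top [(array([592., -56.,  66.]), 0.49)]
weight [(array([465., -62.,  20.]), 0.53)]
wood_stamp [(array([ 733., -128.,   25.]), 0.86)]
padlock [(array([ 646., -214.,   18.]), 0.57)]
tags [(array([ 535., -202.,   13.]), 0.95)]
ink_tin [(array([ 535., -200.,   15.]), 0.71), (array([796., -50.,  15.]), 0.56)]
stapler [(array([ 424., -420.,   36.]), 0.63)]
top [ 490.53303134 -162.49693943 1450.69875493]
parcel [(array([616., 162.,  16.]), 0.95), (array([445.,  81.,   6.]), 0.58), (array([596., -63.,  33.]), 0.24)]
stamp_bridge [(array([594., -57.,  37.]), 0.75)]
knob_top [(array([599., -52.,  72.]), 0.69), (array([463., -61.,  21.]), 0.68)]
weight [(array([595., -61.,  32.]), 0.24)]
wood_stamp [(array([ 732., -129.,   22.]), 0.63)]
padlock []
tags [(array([ 541., -197.,   12.]), 0.89)]
ink_tin [(array([796., -53.,  12.]), 0.61)]
stapler [(array([ 430., -412.,   38.]), 0.6)]
```

View pics/scene0.png

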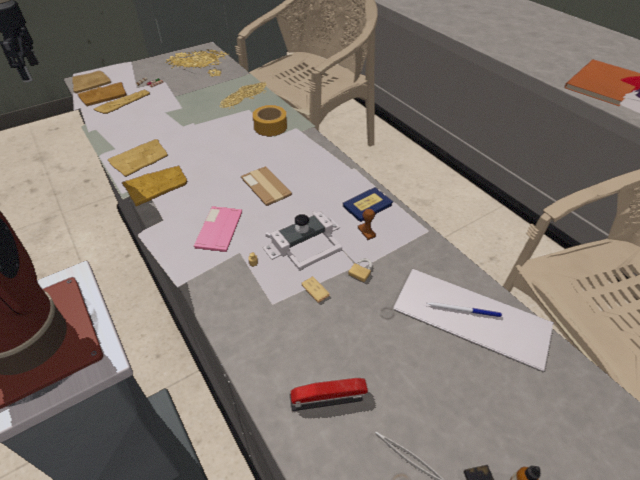

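View pics/top0.png

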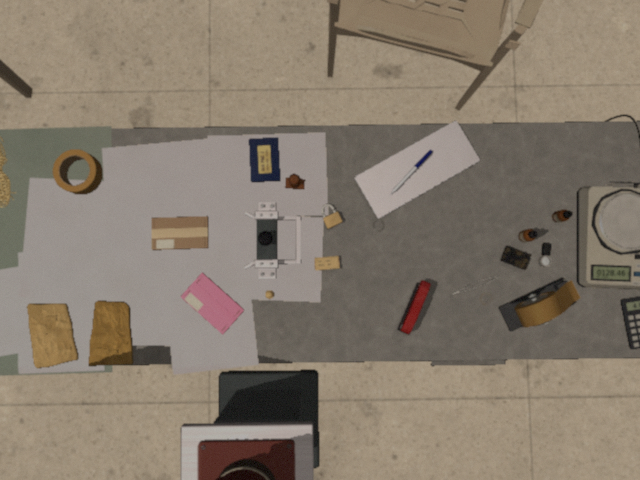

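The top view shows the brown parcel at about (180,233). The bridge is at (272,240) with its mouth towards the parcel, and the pink look-alike is at (212,303). Next I'll measure them precisely.

```bash
python3 - <<'E'
from h import *
s=snapshot("top")
for l,z in (("parcel",11),("stamp_bridge",34)):
  for d in cut_out(l,s)[:2]:
    m=d["region"].astype(np.uint8); c=cv2.findContours(m,cv2.RETR_EXTERNAL,cv2.CHAIN_APPROX_NONE)[0]; c=max(c,key=cv2.contourArea)
    b=cv2.boxPoints(cv2.minAreaRect(c)); w=np.array([ray(s,u,v,z)[:2] for u,v in b])
    print(l,round(d["p"],2),np.round(b,1).tolist(),np.round(w).tolist(),w.mean(0).round(1))
im=s["color"][190:290,135:335]; cv2.imwrite("pics/z1.png",cv2.resize(im,(800,400),interpolation=cv2.INTER_CUBIC))
s=snapshot("scene")
im=s["color"][150:280,180:380]; cv2.imwrite("pics/z2.png",cv2.resize(im,(800,520),interpolation=cv2.INTER_CUBIC))
E
```

```text
parcel 0.87 [[150.6999969482422, 217.10000610351562], [208.8000030517578, 214.6999969482422], [210.1999969482422, 247.8000030517578], [152.10000610351562, 250.1999969482422]] [[656.0, 235.0], [660.0, 92.0], [578.0, 88.0], [574.0, 231.0]] [616.7 161.6]
parcel 0.71 [[179.0, 294.70001220703125], [203.0, 269.0], [246.8000030517578, 309.8999938964844], [222.8000030517578, 335.6000061035156]] [[464.0, 164.0], [526.0, 106.0], [425.0, -1.0], [364.0, 57.0]] [444.5  81.4]
stamp_bridge 0.61 [[246.0, 202.0], [301.0, 202.0], [301.0, 277.0], [246.0, 277.0]] [[687.0, -3.0], [685.0, -137.0], [503.0, -135.0], [505.0, -2.0]] [594.9 -69.5]
```

View pics/z1.png

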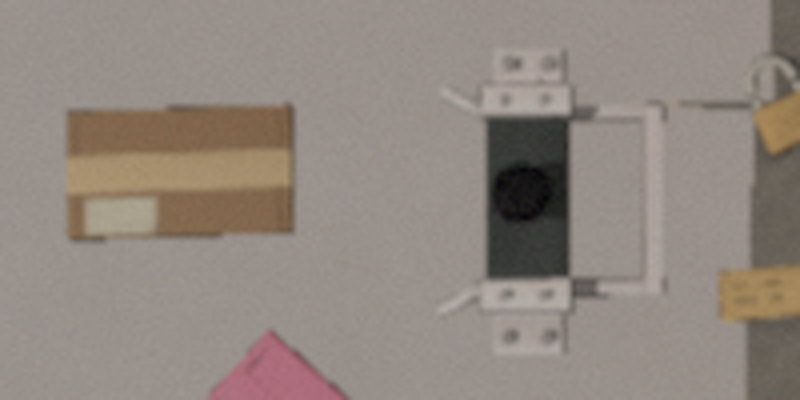

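View pics/z2.png

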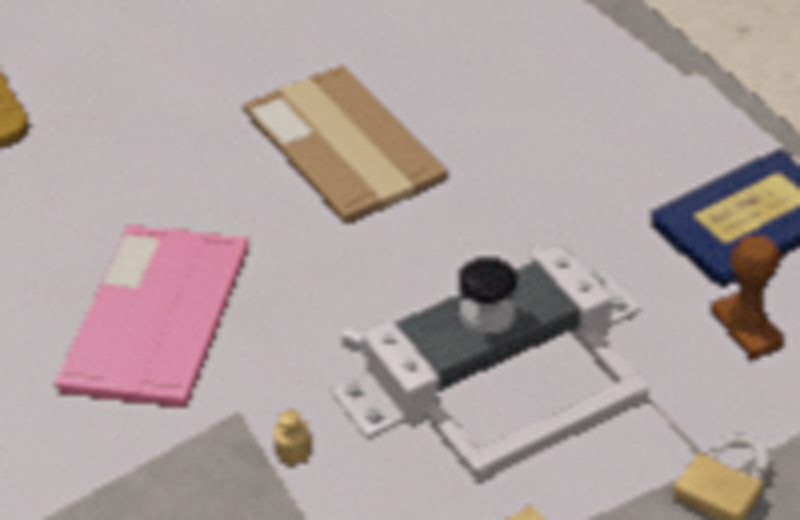

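```bash
python3 - <<'E'
from h import *
s=snapshot("top")
f=lambda U,V,z:ray(s,135+(U+.5)/4-.5,190+(V+.5)/4-.5,z)[:2].round(1)
for n,p in dict(beam=[(488,117,34),(570,117,34),(571,277,34),(488,277,34)],posts=[(482,86,34),(570,86,34),(573,311,34),(481,311,34)],feet=[(494,48,5),(566,48,5),(565,354,5),(493,354,5)],stop=[(645,103,14),(645,290,14),(663,103,14),(663,292,14)],knob=[(523,192,68)],lips=[(443,93,12),(440,311,12)],parcel=[(68,109,11),(291,104,11),(293,233,11),(69,238,11)]).items():
  w=np.array([f(*q) for q in p]);print(n,w.tolist(),w.mean(0))
E
```

```text
beam [[645.2, -28.8], [644.6, -78.7], [547.3, -78.5], [548.0, -28.3]] [596.275 -53.575]
posts [[664.3, -25.3], [663.5, -78.9], [526.8, -79.5], [527.5, -23.9]] [595.525 -51.9  ]
feet [[691.5, -30.1], [690.9, -74.9], [501.2, -72.7], [501.8, -28.4]] [596.35  -51.525]
stop [[654.8, -123.9], [539.5, -122.6], [654.6, -135.0], [538.1, -133.6]] [ 596.75  -128.775]
knob [[596.6, -52.5]] [596.6 -52.5]
lips [[662.9, 1.0], [528.4, 3.3]] [595.65   2.15]
parcel [[656.3, 233.1], [657.5, 95.1], [577.6, 93.8], [576.4, 231.7]] [616.95  163.425]
```

```bash
python3 -c "
import rig;print([x for x in dir(rig) if x[0]!='_'])"; python3 -m creep '[[5,-5,0,0.1],[10,-10,0,0.2],[15,-14,0,0.31],[20,-18,0,0.31],[25,-22,0,0.31],[30,-26,0,0.31],[30,-26,0,0.31]]' 0.2 20
```

```text
['IKError', 'cut_out', 'get_state', 'job_done', 'look_for', 'snapshot', 'tip_extent']
clock: 2.12
tcp_pos: [514.6, 350.5, 248.5]
orientation: [0.013, 1.0, -0.001, 0.001]
force: [-0.8, 0.3, 0.3]
grip_width: 34.2
```

```bash
python3 -m creep '[[-0.5,0.2,-2.5,0.02],[-1,0.3,-5,0.02],[-1,0.3,-7.5,0.02],[-1,0.3,-8.5,0.02],[-1,0.3,-8.5,0.02]]'; python3 - <<'E'
from h import *
print(tip_extent,get_state()["tcp_pos"])
s=snapshot("scene");cv2.imwrite("pics/z3.png",cv2.resize(s["color"][110:240,180:380],(800,520),interpolation=cv2.INTER_CUBIC))
E
```

```text
clock: 3.5
tcp_pos: [704.3, 163.9, 39.0]
orientation: [0.006, 1.0, -0.003, -0.002]
force: [0.0, -0.2, 0.7]
grip_width: 42.6
17.0 [704.3377936  163.88857391  38.96017206]
```

View pics/z3.png

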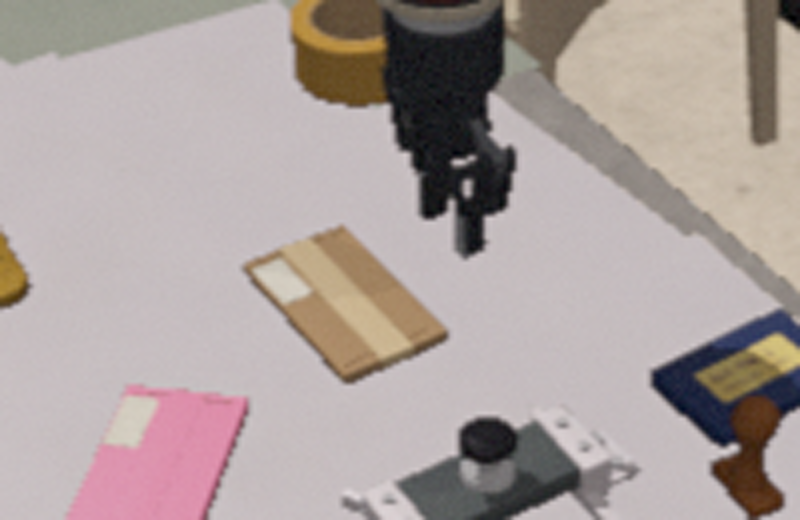

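The fingers hang beside the parcel's far long side, with the near fingertip at zoomed (468,254). I'll descend in small steps and watch the force.

```bash
python3 - <<'E'
from h import *
s=snapshot("scene")
for z in (15,20,25,30):
  u,v=pix(s,[704,137,z]);print(z,(u-180)*4,(v-110)*4)
E
python3 -m creep '[[0,0,-0.4,0],[0,0,-0.8,0],[0,0,-1.2,0],[0,0,-1.6,0],[0,0,-1.6,0]]'
```

```text
15 469.65604048232717 264.0645364371055
20 469.4594591390535 258.1948896461565
25 469.26168657195717 252.28967456082
30 469.06271192044505 246.34856689881826
clock: 4.22
tcp_pos: [704.9, 163.5, 23.6]
orientation: [0.006, 1.0, -0.003, -0.002]
force: [0.3, -0.1, -0.1]
grip_width: 42.7
```

```bash
python3 -m creep '[[-0.5,0,-0.2,0],[-1.0,0,-0.2,0],[-1.5,0,-0.2,0],[-2,0,-0.2,0],[-2.4,0,-0.2,0],[-2.7,0,-0.2,0],[-3,0,-0.2,0],[-3,0,-0.2,0]]'; python3 - <<'E'
from h import *
s=snapshot("top");cv2.imwrite("pics/z4.png",cv2.resize(s["color"][190:290,135:335],(800,400),interpolation=cv2.INTER_CUBIC))
E
```

```text
clock: 5.22
tcp_pos: [674.8, 163.6, 21.6]
orientation: [0.006, 1.0, -0.003, -0.002]
force: [-0.3, 0.1, -0.4]
grip_width: 42.4
```

View pics/z4.png

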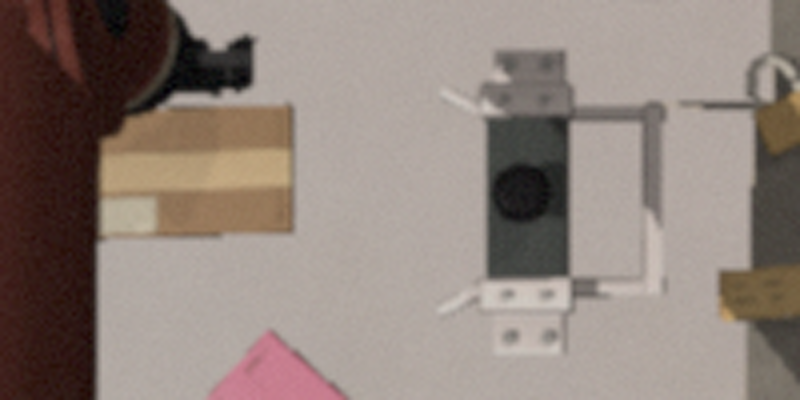

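The finger is just clear of the parcel, with its lower edge at row ~90 against the parcel's edge at ~107. I'll continue slowly.

```bash
python3 -m creep '[[-0.3,0,0,0],[-0.6,0,0,0],[-0.9,0,0,0],[-1.1,0,0,0],[-1.3,0,0,0],[-1.5,0,0,0],[-1.5,0,0,0]]'; python3 - <<'E'
from h import *
s=snapshot("top");cv2.imwrite("pics/z5.png",cv2.resize(s["color"][190:290,135:335],(800,400),interpolation=cv2.INTER_CUBIC))
E
```

```text
clock: 6.15
tcp_pos: [659.7, 163.7, 21.7]
orientation: [0.006, 1.0, -0.003, -0.002]
force: [1.3, -0.3, 0.2]
grip_width: 42.8
```

View pics/z5.png

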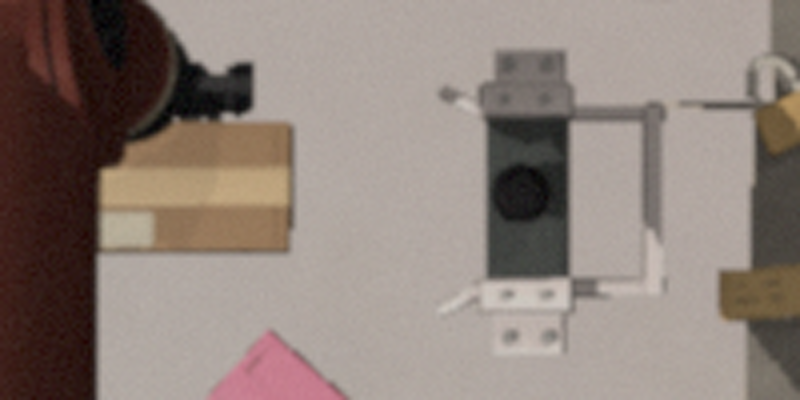

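```bash
python3 -m creep '[[-0.3,0,0,0],[-0.5,0,0,0],[-0.75,0,0,0],[-0.75,0,0,0]]'; python3 -m creep '[[1,0,0,0],[3,0,0,0],[4,0,4,0],[4,3,8,-0.18],[4,6,10,-0.36],[4,10,10,-0.54],[3,13,10,-0.72],[1,15,10,-0.9]]';  python3 -m creep '[[-2,0,0,-0.18],[-5,0,0,-0.36],[-8,0,0,-0.54],[-9,0,0,-0.66],[-9,0,0,-0.66]]'; python3 - <<'E'
from h import *
print(get_state()["tcp_pos"],get_state()["orientation"])
s=snapshot("top");cv2.imwrite("pics/z6.png",cv2.resize(s["color"][190:290,135:335],(800,400),interpolation=cv2.INTER_CUBIC))
E
```

```text
clock: 6.7
tcp_pos: [651.9, 163.7, 21.6]
orientation: [0.006, 1.0, -0.003, -0.002]
force: [-0.4, -1.1, 0.6]
grip_width: 42.4
clock: 7.7
tcp_pos: [661.8, 315.6, 121.1]
orientation: [0.442, 0.897, -0.002, -0.003]
force: [0.3, -0.4, 0.1]
grip_width: 42.9
clock: 8.32
tcp_pos: [571.4, 316.4, 121.3]
orientation: [0.708, 0.706, -0.001, -0.003]
force: [-0.4, 0.6, 0.6]
grip_width: 42.8
[571.44028451 316.35280941 121.26936511] [ 7.08384375e-01  7.05818050e-01 -6.36252548e-04 -3.47164630e-03]
```

View pics/z6.png

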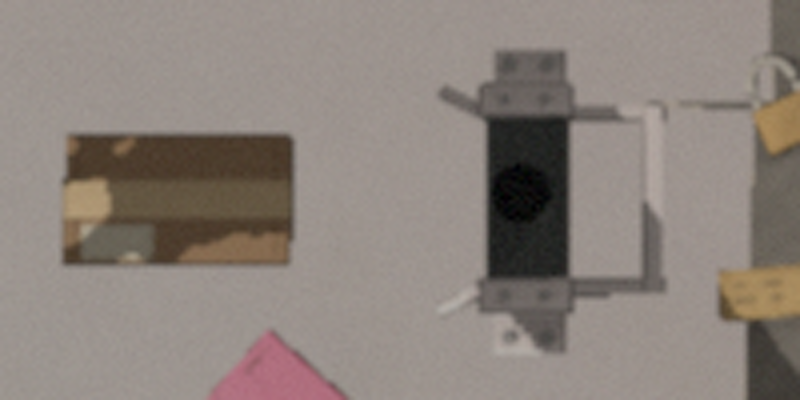

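```bash
python3 - <<'E'
from h import *
s=snapshot("top")
f=lambda U,V,z:ray(s,135+(U+.5)/4-.5,190+(V+.5)/4-.5,z)[:2].round(1)
w=np.array([f(*q,11) for q in [(66,135),(292,135),(290,264),(64,263)]]);print(w,w.mean(0))
E
```

```text
[[640.2 234.1]
 [638.2  94.5]
 [558.6  95.6]
 [561.1 234.6]] [599.525 164.7  ]
```

The parcel is now centred at (599.5,164.7), in line with the lane. I'll go down behind its trailing end.

```bash
python3 -m creep '[[1.5,-2,-2,-0.01],[2.9,-4,-5,-0.01],[2.9,-4.3,-8,-0.01],[2.9,-4.3,-9.5,-0.01],[2.9,-4.3,-9.95,-0.01],[2.9,-4.3,-9.95,-0.01]]'
```

```text
clock: 9.18
tcp_pos: [601.8, 273.4, 22.4]
orientation: [0.711, 0.703, -0.0, -0.003]
force: [0.2, -0.2, 0.1]
grip_width: 43.0
```

```bash
python3 -m creep '[[0,-0.6,0,0],[0,-1.2,0,0],[0,-1.8,0,0],[0,-2.4,0,0],[0,-3,0,0],[0,-3.6,0,0],[0,-4.2,0,0],[0,-4.8,0,0]]'; python3 - <<'E'
from h import *
s=snapshot("top");cv2.imwrite("pics/z7.png",cv2.resize(s["color"][190:290,135:335],(800,400),interpolation=cv2.INTER_CUBIC))
E
```

```text
clock: 10.18
tcp_pos: [601.8, 225.3, 22.4]
orientation: [0.711, 0.703, 0.0, -0.003]
force: [-0.5, 2.8, -0.3]
grip_width: 42.8
```

View pics/z7.png

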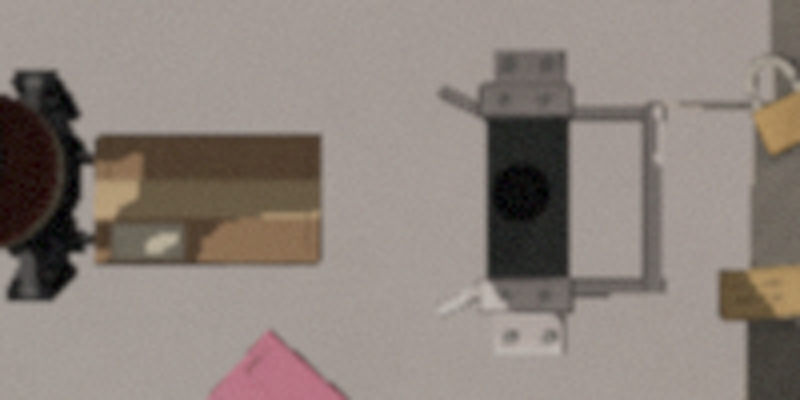

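The parcel is moving straight (trailing end at column ~96, force ~3 N), so I'll keep pushing.

```bash
python3 -m creep '[[0,-0.6,0,0],[0,-1.2,0,0],[0,-1.8,0,0],[0,-2.4,0,0],[-0.05,-3,0,0],[-0.05,-3.6,0,0],[-0.05,-4.2,0,0],[-0.05,-4.8,0,0]]';python3 -m creep '[[0,-0.6,0,0],[0,-1.2,0,0],[0,-1.8,0,0],[0,-2.4,0,0],[-0.05,-3,0,0],[-0.05,-3.6,0,0],[-0.05,-4.2,0,0],[-0.05,-4.8,0,0]]'; python3 - <<'E'
from h import *
s=snapshot("top");cv2.imwrite("pics/z8.png",cv2.resize(s["color"][190:290,135:335],(800,400),interpolation=cv2.INTER_CUBIC))
E
```

```text
clock: 11.22
tcp_pos: [601.4, 175.6, 22.4]
orientation: [0.711, 0.703, -0.0, -0.003]
force: [-0.1, 2.6, -0.6]
grip_width: 42.6
clock: 12.22
tcp_pos: [600.9, 127.2, 22.4]
orientation: [0.711, 0.703, -0.0, -0.003]
force: [0.5, 2.0, 0.5]
grip_width: 42.6
```

View pics/z8.png

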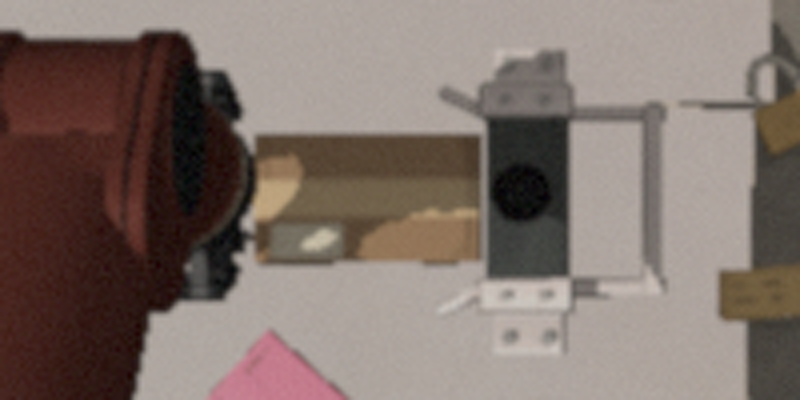

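The parcel is between the lips at rows 135–262, and the opening is at rows 117–279, so it is well centred.

```bash
python3 -m creep '[[0,-0.6,0,0],[0,-1.2,0,0],[0,-1.8,0,0],[0,-2.4,0,0],[-0.05,-3,0,0],[-0.05,-3.6,0,0],[-0.05,-4.2,0,0],[-0.05,-4.8,0,0]]';python3 -m creep '[[0,-0.5,0,0],[0,-1,0,0],[0,-1.5,0,0],[0,-2,0,0],[-0.05,-2.5,0,0],[-0.05,-3,0,0],[-0.05,-3.5,0,0],[-0.05,-3.5,0,0]]'; python3 - <<'E'
from h import *
for n in("top","scene"):
  s=snapshot(n);y,x=(190,135) if n=="top" else (150,180);cv2.imwrite(f"pics/z9{n}.png",cv2.resize(s["color"][y:y+100,x:x+200],(800,400),interpolation=cv2.INTER_CUBIC))
E
```

```text
clock: 13.28
tcp_pos: [600.4, 77.6, 22.4]
orientation: [0.712, 0.702, -0.0, -0.003]
force: [-0.3, 2.7, -0.3]
grip_width: 42.8
clock: 14.28
tcp_pos: [599.9, 41.7, 22.4]
orientation: [0.712, 0.702, -0.001, -0.002]
force: [-0.2, 0.1, -0.3]
grip_width: 42.9
```

View pics/z9top.png

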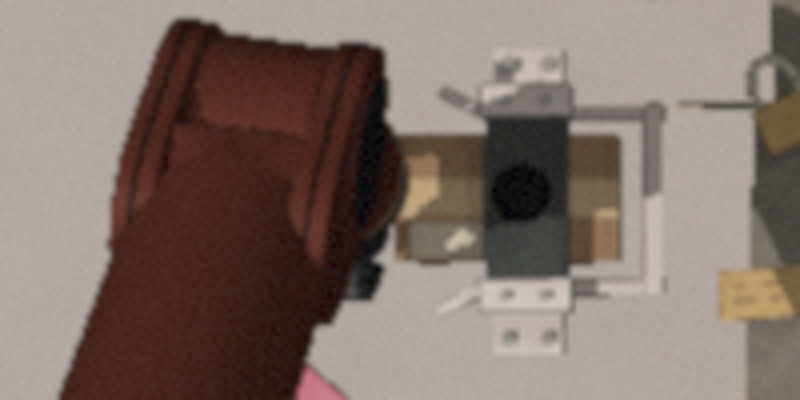

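View pics/z9scene.png

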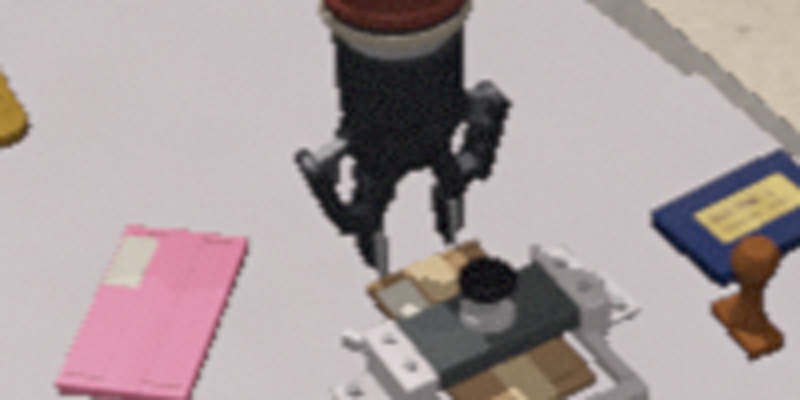

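The leading end is at column 620 and the stop face at 645, about 14 mm to go. I'll push slowly and watch for a rise in force.

```bash
python3 -m creep '[[0,-0.3,0,0],[0,-0.6,0,0],[0,-0.8,0,0],[-0.02,-1,0,0],[-0.02,-1.1,0,0],[-0.02,-1.2,0,0],[-0.02,-1.2,0,0]]'; python3 -m creep '[[0,-0.1,0,0],[0,-0.2,0,0],[0,-0.2,0,0]]'; python3 - <<'E'
from h import *
for n in("top",):
  s=snapshot(n);y,x=(190,135) if n=="top" else (150,180);cv2.imwrite(f"pics/z10{n}.png",cv2.resize(s["color"][y:y+100,x:x+200],(800,400),interpolation=cv2.INTER_CUBIC))
E
```

```text
clock: 15.25
tcp_pos: [599.7, 30.0, 22.4]
orientation: [0.712, 0.702, -0.001, -0.003]
force: [0.2, 1.1, 0.7]
grip_width: 42.8
clock: 15.62
tcp_pos: [599.7, 27.9, 22.4]
orientation: [0.712, 0.702, -0.001, -0.002]
force: [0.0, 1.2, -0.8]
grip_width: 42.7
```

View pics/z10top.png

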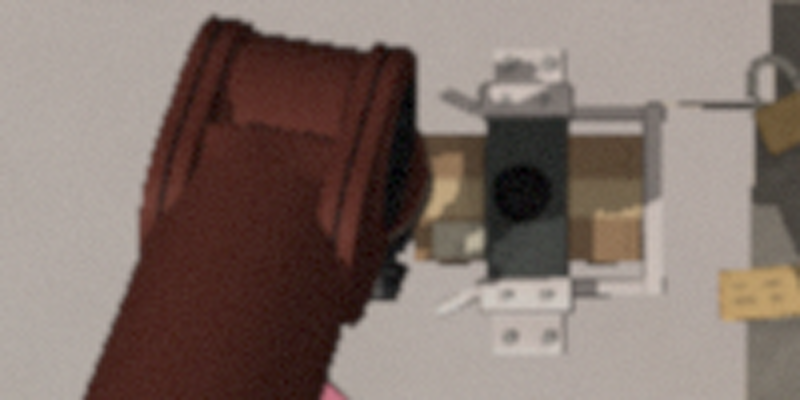

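The leading end is at about column 642, very close to the stop face. I'll go on in 1 mm steps until contact.

```bash
python3 -m creep '[[0,-0.1,0,0],[0,-0.1,0,0]]'; python3 -m creep '[[0,-0.1,0,0],[0,-0.1,0,0]]'
```

```text
clock: 15.92
tcp_pos: [599.7, 26.8, 22.4]
orientation: [0.712, 0.702, -0.001, -0.002]
force: [0.5, 2.3, -0.3]
grip_width: 42.6
clock: 16.18
tcp_pos: [599.7, 26.6, 22.4]
orientation: [0.712, 0.702, -0.0, -0.003]
force: [-0.5, 3.6, 1.0]
grip_width: 42.1
```

```bash
python3 -m creep '[[0,-0.1,0,0],[0,-0.15,0,0],[0,-0.15,0,0]]'
```

```text
clock: 16.55
tcp_pos: [599.7, 26.5, 22.5]
orientation: [0.711, 0.703, 0.0, -0.003]
force: [0.1, 6.1, 1.0]
grip_width: 42.4
```

The arm has stalled against the stop with the force rising to 6 N, so the parcel is home. I'll back off, rise, and check.

```bash
python3 -m creep '[[0,0.8,0,0],[0,2,0,0],[0,4,3,0],[0,4,8,0],[0,4,12,0],[0,8,14,0],[0,12,14,0],[0,12,14,0]]' 1; python3 - <<'E'
from h import *
print(get_state()["grip_width"])
for n in("top","scene"):
  s=snapshot(n);y,x=(190,135) if n=="top" else (150,180);cv2.imwrite(f"pics/z11{n}.png",cv2.resize(s["color"][y:y+100,x:x+200],(800,400),interpolation=cv2.INTER_CUBIC))
  print(look_for("knob_top",s)[:2])
E
```

```text
clock: 17.55
tcp_pos: [599.1, 151.4, 162.2]
orientation: [0.709, 0.705, 0.0, -0.004]
force: [0.1, 0.3, 0.1]
grip_width: 0.2
0.2027943836540006
[{'centre': [601.1, -54.4, 69.0], 'p': 0.47}]
[{'centre': [593.5, -55.4, 68.7], 'p': 0.69}, {'centre': [584.6, -68.9, 28.0], 'p': 0.18}]
```

View pics/z11top.png

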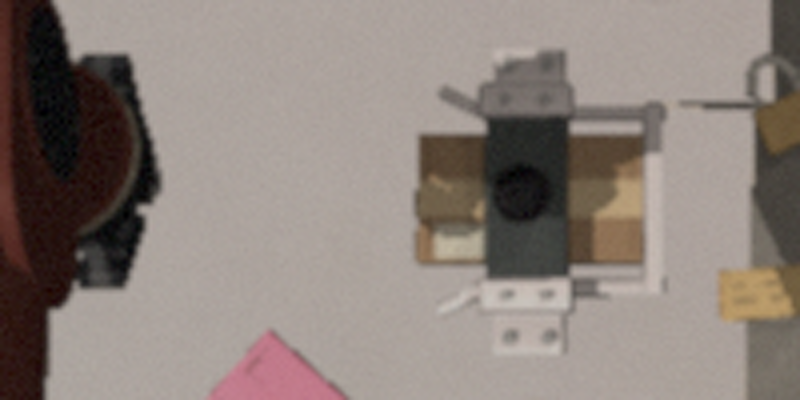

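View pics/z11scene.png

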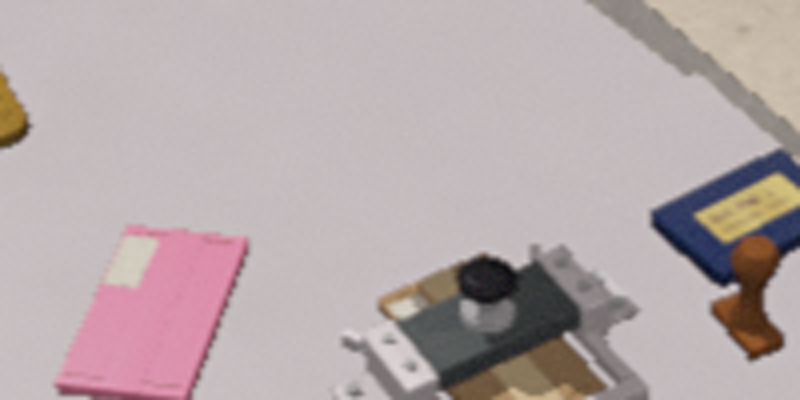

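The parcel spans columns 418–644 with its leading end at the stop, square and flat. Next I'll move over the knob at about (596.7,-53).

```bash
python3 -m creep '[[0,-5,0,0],[-0.1,-10,0,0],[-0.2,-15,0,0],[-0.24,-20.45,0,0],[-0.24,-20.45,-2,0],[-0.24,-20.45,-4,0],[-0.24,-20.45,-5.2,0],[-0.24,-20.45,-5.2,0]]'; python3 - <<'E'
from h import *
s=snapshot("scene");cv2.imwrite(f"pics/z12.png",cv2.resize(s["color"][150:280,180:380],(800,520),interpolation=cv2.INTER_CUBIC))
E
```

```text
clock: 18.75
tcp_pos: [596.6, -58.3, 109.0]
orientation: [0.712, 0.703, -0.001, -0.004]
force: [-0.5, 0.2, 0.3]
grip_width: 0.2
```

View pics/z12.png

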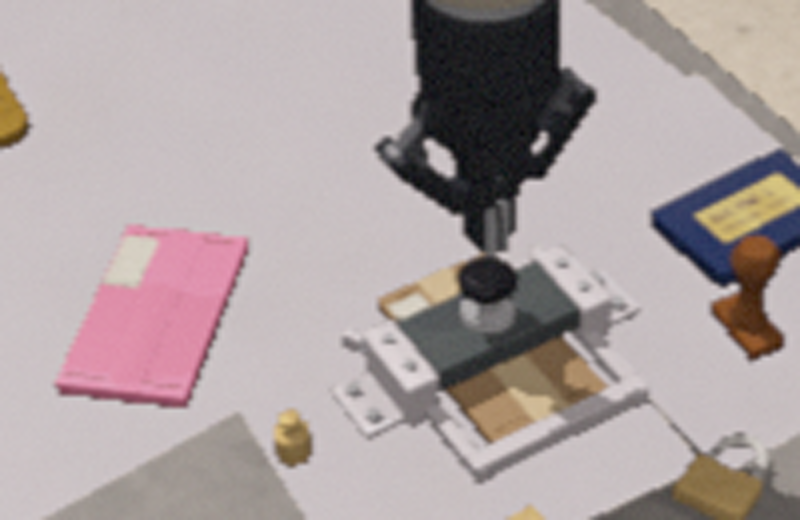

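The closed fingertips are above the knob but about 5 mm too far towards -y. I'll correct that and descend.

```bash
python3 -m creep '[[0,0.5,0,0],[0,0.5,-0.7,0],[0,0.5,-1.4,0],[0,0.5,-2,0],[0,0.5,-2,0]]';python3 -m creep '[[0,0,-0.2,0],[0,0,-0.4,0],[0,0,-0.6,0],[0,0,-0.6,0]]'
```

```text
clock: 19.42
tcp_pos: [596.7, -53.7, 89.2]
orientation: [0.712, 0.702, -0.001, -0.004]
force: [0.8, -0.1, 0.5]
grip_width: -0.3
clock: 19.92
tcp_pos: [596.8, -53.7, 83.2]
orientation: [0.712, 0.702, -0.001, -0.004]
force: [-0.4, -0.1, 1.2]
grip_width: -0.2
```

Contact is starting at about 84, as expected. I'll press in 1–2 mm steps.

```bash
python3 -m creep '[[0,0,-0.2,0],[0,0,-0.4,0],[0,0,-0.4,0]]';python3 -m creep '[[0,0,-0.1,0],[0,0,-0.2,0],[0,0,-0.2,0]]'
```

```text
clock: 20.3
tcp_pos: [597.0, -53.8, 79.7]
orientation: [0.712, 0.702, -0.001, -0.004]
force: [-2.8, 0.2, 5.6]
grip_width: -0.2
clock: 20.68
tcp_pos: [597.1, -53.8, 79.5]
orientation: [0.712, 0.702, -0.0, -0.004]
force: [-9.8, 1.2, 22.5]
grip_width: 0.1
```

The knob force is 22 N, firm, and the stamp has bottomed on the parcel. I'll hold briefly, then release and move clear.

```bash
python3 -m creep '[[0,0,0.05,0],[0,0,0.05,0],[0,0,1,0],[0,0,3,0],[0,0,7,0],[0,4,10,0],[0,9,10,0],[0,14,10,0]]';python3 -m creep '[[0,5,0,0],[0,8,0,0],[0,8,0,0]]'; python3 - <<'E'
from h import *
for n in("top","scene"):
  s=snapshot(n);y,x=(190,135) if n=="top" else (150,180);cv2.imwrite(f"pics/z13{n}.png",cv2.resize(s["color"][y:y+100,x:x+200],(800,400),interpolation=cv2.INTER_CUBIC))
  cv2.imwrite(f"pics/z13f{n}.png",s["color"])
E
```

```text
clock: 21.68
tcp_pos: [597.5, 87.6, 181.5]
orientation: [0.712, 0.702, 0.001, -0.004]
force: [1.1, -0.7, -0.0]
grip_width: 0.1
clock: 22.05
tcp_pos: [597.2, 171.1, 182.4]
orientation: [0.71, 0.704, 0.001, -0.004]
force: [-0.6, -1.4, -0.4]
grip_width: 0.1
```

View pics/z13top.png

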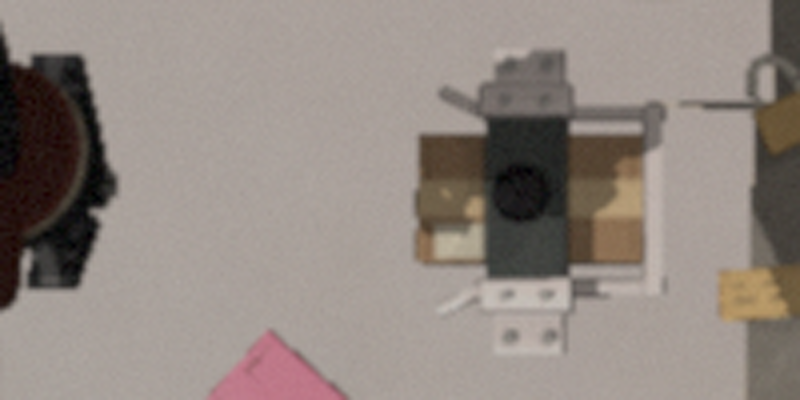

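View pics/z13fscene.png

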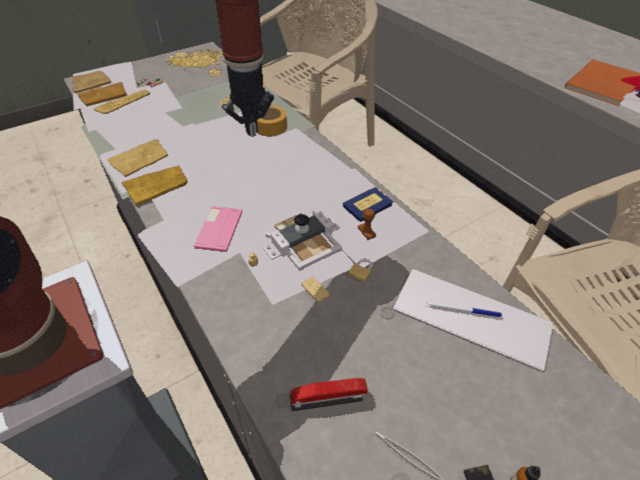

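View pics/z13scene.png

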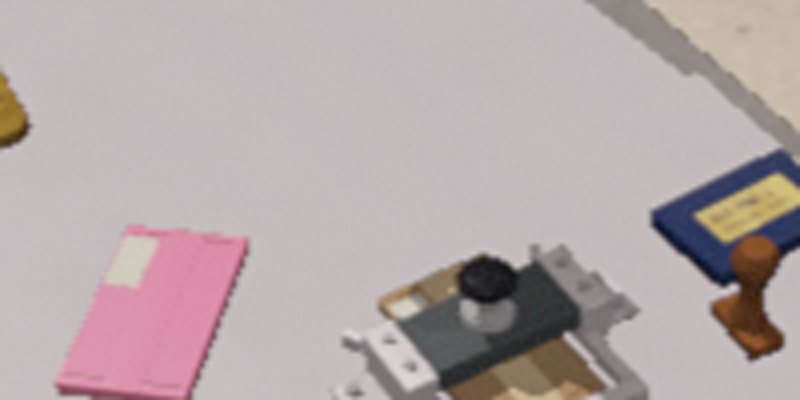

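The parcel is unchanged at columns 418–644 and the knob stands as high as before. The bystanders haven't moved and the arm is clear, so I'll hand in.

```bash
python3 -m creep '[[0,0,0,0],[0,0,0,0],[0,0,0,0]]'; python3 -c "
from rig import *;print(job_done())"
```

```text
clock: 22.52
tcp_pos: [597.8, 166.3, 182.5]
orientation: [0.712, 0.702, 0.001, -0.003]
force: [1.2, -0.4, 0.7]
grip_width: 0.1
the job is handed in; nothing more can be done
None
```

The parcel is home under the bridge and stamped, and I handed the job in at about 22.5 s. `job_done()` gives no verdict, so what follows is from my own checks.

- **Pushing:** I moved the parcel about 18 mm sideways into line with the lane. Then I pushed it lengthwise with the two fingertips until it met the stop. The force read 1–3 N on the way and 6 N at the stop, where the arm stopped advancing.
- **Stamping:** I pressed the knob with the closed fingertips. It stopped about 5 mm down with 22 N on it, which means the stamp was bearing on the parcel. There was also a sideways force of about 10 N during the press. Then I let the knob up and moved clear.
- **Last checks:** In the final pictures the parcel lies flat and square against the stop, the knob is back at its earlier height, and the bystanders look where they were. I judged the knob height and bystander positions by eye.
- **Disagreement:** The networks placed the knob up to about 5 mm from my own measurement, so I went by the pictures and calibration. My first approach over the knob was 5 mm off in y, and I corrected it before pressing.

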